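Lock the port collar and close the access cover of the drive unit

ROBOT

A 6-joint arm with a two-finger parallel gripper is mounted at the origin on a cart in front of the work surface, level with it; the furniture and walls round the work are solid. World frame = base frame: x ahead of the robot, y to its left, z up, the work surface at z = 0. Lengths are in m, angles in rad, forces in N, time in s.
With the tool pointing down it reaches from about 0.25 to 0.725 m from the base axis. Payload 4 kg.
Tool frame: the origin (TCP) lies on the centre line of the jaws, within the pads' length; the fingertips stand 22 mm ahead of it and the grasp point (between the pads) lies 3 mm ahead of it; z points along the fingers, y is the line along which they close (so a half turn about z gives the same grasp; the last joint's range is limited). The gripper opens to 85 mm and grips with 20 to 120 N. Pads are 22 mm wide; open, the fingers measure 114 mm over their backs; the gripper's body (76 mm by 85 mm) begins 54 mm behind the grasp point. The pads swing forward as they close: fully open they stand 13 mm farther back than shut.
Start: joints at [-1.229, 0.241, 0.005, 1.335, 0, 1.571], TCP at [0.168, -0.471, 0.253] pointing down, gripper open.
Joint ranges: [-2.72, 2.72], [-1.05, 1.87], [-1.09, 1.28], [-1.99, 2.15], [-1.42, 1.44], [-3.14, 3.14]. Speed limits (rad/s): [2.79, 2.79, 3.14, 3.14, 3.14, 3.14].

INTERFACE

Orientations are given as a unit quaternion [x, y, z, w].
In Python, from workcell import bot gives the robot as it stands.
- The arm moves only by the shell command python3 -m inch 'ROWS'. ROWS is JSON, one flat list of numbers, 7 for each row, row after row: the shift along the world's x, y, z in mm, then the turn, a rotation vector about the world's x, y, z in rad, then the opening in per cent of the stroke, from 0 (shut) to 100 (fully open). A call has 1 to 8 rows; each row is the pose to reach, as a shift and turn from the pose commanded when the call began; what a row does not reach only later rows make up. A row lasts 1/12 s, in which the tool goes at most 41.7 mm and 7.16 degrees, less where a joint would pass 70% of its speed; a pose out of reach is approached as far as the arm can. A call with a gripper value outside its range is refused whole. The fingers move at their own pace and stop on an object; the grip force is fixed at half the most. Time passes only in rows, so rows that repeat a pose let the fingers close. It gives the time, the measured TCP pose, the force, the opening and the grip force at its end, in the units of the state.
- bot.get_obs(): the state, without advancing time (a new reading comes with each control period).
- bot.camera(name): name is "scene" or "top" or "wrist"; returns the picture (420x560x3 uint8, blue, green, red); there is no depth.
- bot.camera_info(name): a dict with "intrinsics" (3x3 intrinsics, pixels), "camera_from_world" (4x4, takes a point from world to camera coordinates); the wrist camera has in their place "hand_eye" (4x4, takes a point from camera to tool coordinates, whose origin is the TCP and whose axes are the flange's). Camera axes: x right, y down, z forward; pixel columns grow to the right and rows downward; lengths in m; the calibration is good to about 2 mm. A picture is of the moment at which its call begins: read the wrist's pose just before it. camera_info takes no time and is no camera call.
- bot.job_done(): hands the job in; it is judged then, once.
Trained networks look in the newest picture that a camera, given by its name, has taken for a name from the list of things; names that differ only in an ending like _2 or _b are one class to them, and where a whole thing is asked for, a point or a joint stands for the part that bears it (a point fixed in the world has none). Each returns a list of dicts, best first, with "confidence" (0 to 1); they miss things now and then, are a little off and sometimes report something else, mostly with a low value. They report only what shows in the picture. A call takes as long as a camera call.
- bot.silhouettes(camera, target): "mask" (420x560 bool, what is visible of it) and "uv" ([column, row] in pixels, amid what is visible of it).
- bot.spot_point(camera, target): "uv" ([column, row] in pixels: a listed point, or the origin of a listed thing).
The state is a dict: "clock": time; "joint_pos": joint angles; "joint_vel": joint speeds; "tau": joint torques, N m; "eef_pos": TCP position; "tool_rot": TCP orientation; "ft_force": force on the tool from outside, world axes, zero at the start; "ft_torque": the same for the moment, N m; "grip_width": finger opening in m; "grasp_force": force on a finger pad.
Only numpy, scipy, OpenCV 4.12 (cv2) and the standard library are available. Lean on these libraries where they do the work, as an engineer would, in place of code of your own. Each camera call takes 0.05 s, during which the arm holds its last target. There are 200 camera calls.

TASK

Close up the grey drive unit: first turn the lock collar clockwise until its tongue points at the locked mark on the deck, then turn the wing fastener on the access cover clockwise until the slot along its wing is in line with the two marks on the cover. Then press the cover fully home against its frame and keep it pressed there: the program finishes while the robot is holding the sprung cover down. Leave the wax jar, the iron club head and the red screwdriver where they lie.

Things in the scene. Friction and masses are not known exactly. Their poses are not given: they have to be found in the camera images.
- unit: Grey sheet-metal drive unit, fixed to the bench, 214 (x) x 294 (y) x 70 mm high; origin at the centre of its underside, z up, its front (with cooling slots) faces its -x; it stands at any of various positions and yaws. On its flat deck (70 mm above the origin) are the lock collar (axis at x 0, y +85 mm) and the square access cover (centre at x 0, y -50 mm).
- collar_grip (a point): Point on the axis of the lock collar, 27 mm above the deck. The collar is a knurled round aluminium ring, 52 mm outside diameter, from 2 to 32 mm above the deck, that turns about its upright axis on a dark 36 mm round port which rises to 42 mm above the deck; grip it across its diameter. A flat tongue 14 mm wide and 5 mm thick (3 to 8 mm above the deck) sticks out from its foot to 90 mm from the axis, along this point's own -y. The cover's nearest edge is 77 mm from the axis.
- tongue_tip (a point): Tip of the collar's tongue, on its upper face, 90 mm from the collar's axis.
- lock_mark (a point): The locked mark: a small dark steel rib, 12 x 6 mm, 3 mm high, on the deck's front edge (-x side), 99 mm from the collar's axis, straight in front of it.
- collar (a joint): Angle of the lock collar in rad, growing clockwise seen from above. At 0 the tongue points to the unit's -y (under the cover's edge, where it keeps the cover from closing); at 1.571 the tongue points to the unit's -x, at the locked mark. It starts between 0.1 and 0.45, has no stop at the mark (turns from -0.05 to 2.0) and stays where it is left (friction 0.05 N m).
- fastener_grip (a point): Point on the axis of the wing fastener, mid-way between the two sides of the wing, 22 mm above the upper face of the cover. The dark steel wing is 34 mm long (along this point's own y), 10 mm thick (along its x) and reaches 31 mm above the cover, on a round foot of 36 mm diameter, 4 mm high; a narrow slot runs along the top of the wing. It stands in the middle of the cover and moves down with it.
- fastener (a joint): Angle of the wing fastener in rad, growing clockwise seen from above. At 0 the wing lies along the unit's y; at 1.571 it lies along the unit's x, its slot in line with the two marks on the cover. Only then (within about 0.15 rad) does the cross pin below it enter the slot of the frame and let the cover go down. It starts between 0.1 and 0.55, has no stop at the marks (turns from -0.1 to 2.2) and stays where it is left (friction 0.04 N m).
- cover_top (a point): Centre of the upper face of the access cover, a square steel plate of 116 x 116 x 6 mm, parallel to the unit's sides, on four captive screws near its corners. Two raised marks (18 x 4 x 2 mm) lie on it in front of and behind the fastener, 27 to 45 mm from its axis along the unit's x. Its upper face starts 18 mm above the deck.
- cover (a joint): How far the cover is pressed down, in m: 0 = raised by its springs (free), 0.010 = fully home against the frame. It moves straight down without tilting. About 2 N starts it, about 9 N holds it home; it springs up when let go. Pressing the plate or the fastener in it are equally good.
- wax_jar: Bystander: round jar, 58 mm diameter, 58 mm high, loose on the bench left (+y) of the unit; origin at the centre of its underside. Leave it alone.
- iron_head_1: Bystander: steel iron club head, 77 x 119 x 16 mm, loose on the bench right (-y) of the unit; origin at the centre of its underside. Leave it alone.
- screwdriver_red: Bystander: screwdriver with a red handle, 194 mm long, 27 mm thick, loose on the bench in front of the unit; origin at the centre of its underside. Leave it alone.

How it is judged:
By the outcome, as a careful person would: the job done as asked, in the order asked, and still so for the second after the job is handed in, while the arm keeps its last pose, push and grip.
It also fails if it takes over 48 s, if anything falls off the work surface, if the arm or the gripper's body presses on something with over 40 N, if the wrist force passes 120 N, or if a joint passes its speed limit or range.

## Working session

There is one attempt and no reset: what is moved stays moved. The work goes in short steps, Python scripts to look and compute and a shell command to move; the robot and the scene stay as the last step left them, time stands still between calls to the robot, and variables do not carry over. Pictures are saved under pics/ and viewed, at most 10 in all, crops included, and the job is handed in when it is done.

```bash
ls; mkdir -p pics
cat > h.py <<'E'
import numpy as np,cv2
from scipy.spatial.transform import Rotation as R
from workcell import bot
def cam(n):
    o=bot.get_obs(); im=bot.camera(n); i=bot.camera_info(n); K=np.array(i["intrinsics"])
    if n=="wrist":
        T=np.eye(4);T[:3,:3]=R.from_quat(o["tool_rot"]).as_matrix();T[:3,3]=o["eef_pos"]
        W=T@np.array(i["hand_eye"])
    else: W=np.linalg.inv(np.array(i["camera_from_world"]))
    return im,K,W
def onz(uv,K,W,z):
    d=W[:3,:3]@np.linalg.inv(K)@np.array([uv[0],uv[1],1.]); c=W[:3,3]
    return c+d*(z-c[2])/d[2]
def proj(p,K,W):
    q=np.linalg.inv(W)@np.append(p,1); u=K@q[:3]; return u[:2]/u[2]
E
python3 - <<'E'
from h import *
print(bot.get_obs())
Z={"unit":0,"collar_grip":.097,"tongue_tip":.078,"lock_mark":.073,"fastener_grip":.11,"cover_top":.088,"wax_jar":0,"iron_head_1":0,"screwdriver_red":0}
ims=[]
for c in ["top","scene"]:
    im,K,W=cam(c); ims.append(im); print(c,W[:3,3].round(3))
    for t,z in Z.items():
        for r in bot.spot_point(c,t)[:2]: print(t,round(r["confidence"],2),np.round(r["uv"]),onz(r["uv"],K,W,z).round(4))
cv2.imwrite("pics/top.png",ims[0]);cv2.imwrite("pics/scene.png",ims[1])
E
```

```text
pics
{'clock': 0.0, 'joint_pos': array([-1.22903425e+00,  2.41393900e-01,  3.72946776e-03,  1.33518667e+00,
       -3.14135155e-06,  1.57079260e+00]), 'joint_vel': array([ 0.00028752,  0.00045762, -0.00047151, -0.00039585,  0.00109496,
        0.00082983]), 'tau': array([ 2.54849938e-04, -3.72315753e+01,  2.52408546e+01,  1.67964748e-02,
        3.31274975e-05, -7.19216739e-07]), 'eef_pos': array([ 0.16737898, -0.4705375 ,  0.25242443]), 'tool_rot': array([ 9.85434491e-01,  1.70052369e-01, -1.76253682e-04, -1.01215649e-03]), 'ft_force': array([ 0.28662954, -0.00515242,  0.01826125]), 'ft_torque': array([0.07138375, 0.00106904, 0.04942875]), 'grasp_force': 0.0, 'grip_width': 0.08492750939597443}
top [0.352 0.057 1.135]
unit 0.68 [267. 214.] [0.5038 0.0715 0.    ]
collar_grip 0.78 [238. 205.] [0.5164 0.1477 0.097 ]
collar_grip 0.44 [270. 213.] [0.4918 0.0622 0.097 ]
tongue_tip 0.49 [276. 218.] [0.4825 0.0468 0.078 ]
lock_mark 0.62 [233. 241.] [0.4219 0.1641 0.073 ]
fastener_grip 0.48 [290. 211.] [0.4947 0.0076 0.11  ]
cover_top 0.95 [290. 209.] [0.5044 0.0085 0.088 ]
cover_top 0.24 [287. 210.] [0.5021 0.0161 0.088 ]
wax_jar 0.66 [198. 206.] [0.5318 0.2726 0.    ]
iron_head_1 0.72 [351. 228.] [ 0.4572 -0.1729  0.    ]
iron_head_1 0.68 [236. 241.] [0.4265 0.1631 0.    ]
screwdriver_red 0.82 [255. 263.] [0.3611 0.1081 0.    ]
scene [0.061 0.518 0.932]
unit 0.9 [278. 243.] [0.4995 0.0608 0.    ]
collar_grip 0.69 [248. 237.] [0.5232 0.1457 0.097 ]
tongue_tip 0.67 [283. 228.] [0.485  0.0554 0.078 ]
lock_mark 0.55 [272. 266.] [0.429  0.1569 0.073 ]
fastener_grip 0.72 [291. 213.] [0.4854 0.0208 0.11  ]
cover_top 0.8 [288. 216.] [0.495  0.0229 0.088 ]
wax_jar 0.92 [216. 290.] [0.5192 0.2773 0.    ]
iron_head_1 0.82 [348. 203.] [ 0.4375 -0.1864  0.    ]
iron_head_1 0.33 [303. 281.] [0.3688 0.1076 0.    ]
screwdriver_red 0.86 [303. 285.] [0.3618 0.1155 0.    ]
```

View pics/top.png

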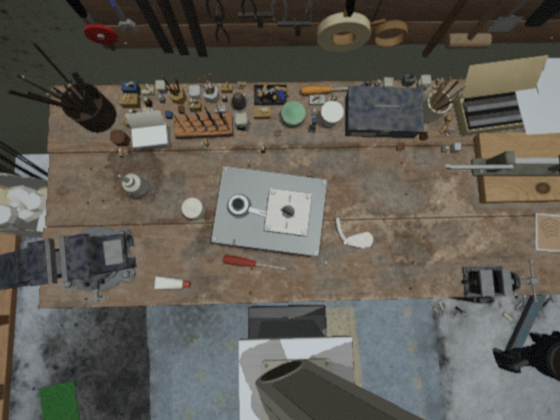

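View pics/scene.png

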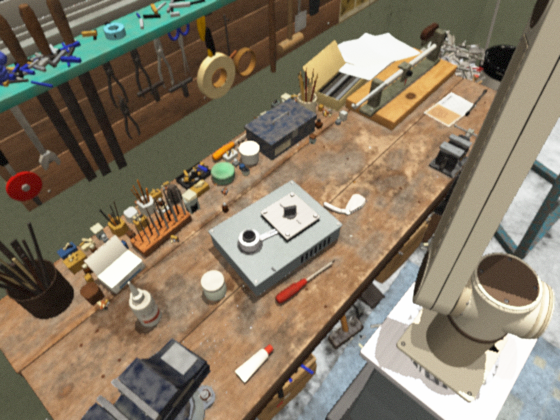

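The top and scene views agree: the collar is at about (0.52, 0.147), the cover centre at about (0.50, 0.012), and the unit's yaw is about −8°. The top view shows the collar at (238,205) with its tongue pointing right toward the cover, and the fastener at (288,211). The jar, screwdriver and club are all clear of the unit. Next I'll go in for a close view.

```bash
python3 -m inch '[19,33,8,0,0,0.12,100, 38,66,16,0,0,0.24,100, 57,99,24,0,0,0.36,100, 76,132,32,0,0,0.48,100, 95,165,40,0,0,0.6,100, 114,198,48,0,0,0.72,100, 133,231,56,0,0,0.84,100, 152,264,64,0,0,0.96,100]'
python3 -m inch '[19,33,8,0,0,0.12,100, 38,66,16,0,0,0.24,100, 57,99,24,0,0,0.36,100, 76,132,32,0,0,0.48,100, 95,165,40,0,0,0.6,100, 114,198,48,0,0,0.72,100, 133,231,56,0,0,0.84,100, 152,264,64,0,0,0.96,100]'
python3 -m inch '[0,0,0,0,0,0.12,100, 0,0,0,0,0,0.24,100, 0,0,0,0,0,0.36,100, 0,0,0,0,0,0.48,100, 0,0,0,0,0,0.6,100, 0,0,0,0,0,0.72,100, 0,0,0,0,0,0.84,100, 0,0,0,0,0,0.96,100]'
python3 -m inch '[0,0,0,0,0,0.12,100, 0,0,0,0,0,0.24,100, 0,0,0,0,0,0.36,100, 0,0,0,0,0,0.48,100, 0,0,0,0,0,0.6,100, 0,0,0,0,0,0.72,100, 0,0,0,0,0,0.84,100, 0,0,0,0,0,0.96,100]'
cat > look.py <<'E'
from h import *
import sys
o=bot.get_obs();M=R.from_quat(o["tool_rot"]).as_matrix()
print(o["clock"],o["eef_pos"].round(4),"ytool deg",np.degrees(np.arctan2(M[1,1],M[0,1])).round(1),"tilt",M[:,2].round(4),"j",o["joint_pos"].round(2))
Z={"collar_grip":.097,"tongue_tip":.078,"lock_mark":.073,"fastener_grip":.11,"cover_top":.088}
im,K,W=cam("wrist"); print("cam",W[:3,3].round(3),W[:3,2].round(3))
for t,z in Z.items():
    for r in bot.spot_point("wrist",t)[:2]: print(t,round(r["confidence"],2),np.round(r["uv"]),onz(r["uv"],K,W,z).round(4))
cv2.imwrite(sys.argv[1],im)
E
python3 look.py pics/w1.png
```

```text
clock: 1.67
eef_pos: [0.32, -0.2054, 0.318]
tool_rot: [0.794, 0.608, 0.0, 0.0]
ft_force: [1.2, -0.1, 0.4]
grip_width: 0.0854
grasp_force: 0.0
clock: 2.33
eef_pos: [0.4721, 0.0589, 0.3819]
tool_rot: [0.423, 0.906, 0.0, 0.0]
ft_force: [0.2, -0.4, 0.3]
grip_width: 0.0851
grasp_force: 0.0
clock: 3.0
eef_pos: [0.4716, 0.0569, 0.3813]
tool_rot: [-0.043, 0.999, -0.0, 0.0]
ft_force: [0.1, -0.0, 0.1]
grip_width: 0.0852
grasp_force: 0.0
clock: 3.67
eef_pos: [0.4716, 0.0569, 0.3813]
tool_rot: [-0.5, 0.866, -0.0, 0.0]
ft_force: [0.3, 0.6, 0.6]
grip_width: 0.0858
grasp_force: 0.0
3.6667 [0.4716 0.0569 0.3813] ytool deg 149.9 tilt [ 1.e-04  0.e+00 -1.e+00] j [ 0.12  0.17  0.25  1.65 -0.   -0.93]
cam [ 0.438 -0.003  0.502] [ 0.136  0.234 -0.963]
collar_grip 0.74 [284. 253.] [0.5175 0.1471 0.097 ]
collar_grip 0.65 [366. 145.] [0.3731 0.0798 0.097 ]
tongue_tip 0.71 [365. 147.] [0.3718 0.0856 0.078 ]
lock_mark 0.61 [358. 219.] [0.4187 0.1621 0.073 ]
lock_mark 0.31 [257. 179.] [0.5021 0.0547 0.073 ]
fastener_grip 0.81 [238. 149.] [0.4972 0.0115 0.11  ]
fastener_grip 0.7 [366. 147.] [0.3754 0.0795 0.11  ]
cover_top 0.9 [244. 149.] [0.4948 0.015  0.088 ]
```

View pics/w1.png

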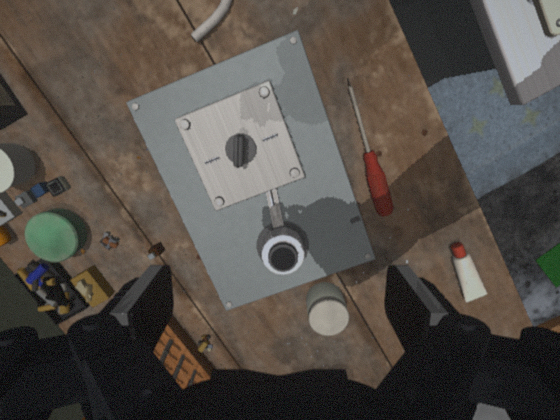

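The wrist view shows the collar top at (284,253) with its tongue running up to about (273,190), under the cover's edge. The fastener is at (238,150), with the marks at (212,160) and (270,137) and the deck corners clear. I'll fit the unit pose from the corners and rectify the deck to read the angles.

```bash
cat > rect.py <<'E'
from h import *
import sys
# rectified view at plane z, 1.5 px/mm, unit-ish area
def rectify(im,K,W,z,x0,x1,y0,y1,s):
    pts=np.array([[x1,y1],[x1,y0],[x0,y0],[x0,y1]])
    src=np.float32([proj([*p,z],K,W) for p in pts])
    w,h=int((y1-y0)*s),int((x1-x0)*s)
    return cv2.warpPerspective(im,cv2.getPerspectiveTransform(src,np.float32([[0,0],[w,0],[w,h],[0,h]])),(w,h),flags=cv2.INTER_CUBIC)
E
python3 - <<'E'
from rect import *
im,K,W=cam("wrist")
for uv in [(297,31),(129,103),(374,259),(228,308)]: print("deck",onz(uv,K,W,.07).round(4))
for uv in [(212,160),(270,137)]: print("mark",onz(uv,K,W,.09).round(4))
for t in ["cover_top","unit"]:
    r=bot.silhouettes("wrist",t)[0]; m=r["mask"].astype(np.uint8)
    c=max(cv2.findContours(m,0,1)[0],key=cv2.contourArea)[:,0]
    z=.088 if t=="cover_top" else .07
    P=np.array([onz(q,K,W,z)[:2] for q in c])*1000
    print(t,r["confidence"],cv2.minAreaRect(P.astype(np.float32)))
A=rectify(im,K,W,.078,.40,.60,-.07,.20,2.9)
cv2.imwrite("pics/r1.png",A)
E
```

```text
deck [ 0.3779 -0.0637  0.07  ]
deck [ 0.5836 -0.0966  0.07  ]
deck [0.4259 0.2236 0.07  ]
deck [0.6295 0.1874 0.07  ]
mark [0.5324 0.0071 0.09  ]
mark [0.4613 0.0187 0.09  ]
cover_top 0.71 ((502.46099853515625, 59.25877380371094), (281.1465759277344, 204.95936584472656), 81.05442810058594)
unit 0.89 ((505.1762390136719, 62.0325927734375), (293.55401611328125, 215.35704040527344), 80.88211822509766)
```

View pics/r1.png

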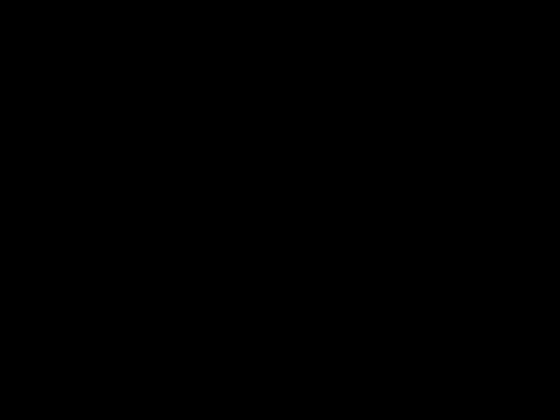

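The rectified picture is black because I gave the scale in px/mm instead of px/m. The fit itself is good: centre (0.505, 0.062), yaw −9.1°, size 293 x 215 mm.

Run:
```python
from rect import *
im=cv2.imread("pics/w1.png"); _,K,W=cam("wrist")
A=rectify(im,K,W,.078,.40,.60,-.07,.20,2900)
print(A.shape); cv2.imwrite("pics/r2.png",A)
```

```text
(579, 783, 3)
```

View pics/r2.png

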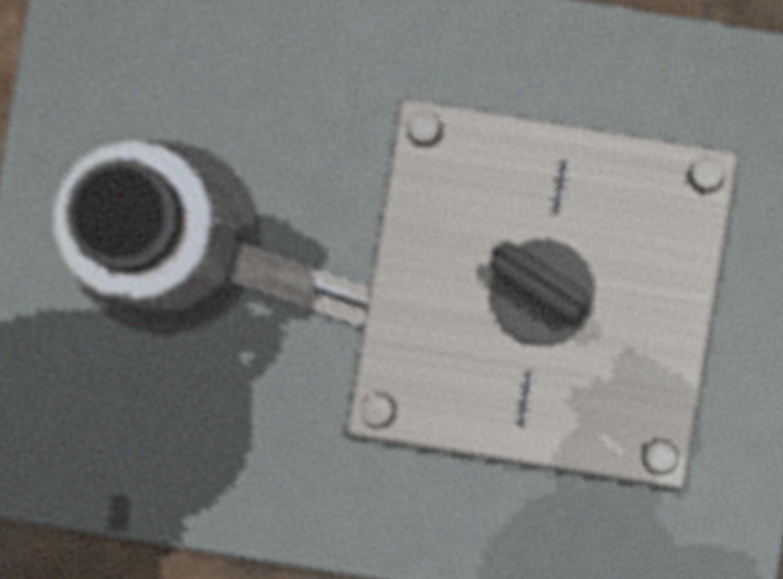

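Both angles read off the rectified view. The collar axis is at about (157,237) and the tongue's mid-line passes (342,297), so the collar is at about 0.155 rad. The wing runs (500,250) to (585,312), so the fastener is at about 0.47 rad. I'll move onto the collar now.

```bash
python3 -m inch '[12,22,-20,0,0,0,100, 24,46,-45,0,0,0,100, 36,70,-75,0,0,0,100, 46,90,-105,0,0,0,100, 46,90,-140,0,0,0,100, 46,90,-175,0,0,0,100, 46,90,-200,0,0,0,100, 46,90,-200,0,0,0,100]'; python3 look.py pics/w2.png
```

```text
clock: 4.83
eef_pos: [0.5136, 0.1461, 0.1751]
tool_rot: [-0.497, 0.868, 0.001, -0.006]
ft_force: [-1.0, -0.0, -0.5]
grip_width: 0.0854
grasp_force: 0.0
4.8333 [0.5136 0.1461 0.1751] ytool deg 149.6 tilt [-0.0117 -0.0033 -0.9999] j [ 0.28  0.36 -0.04  1.19 -0.   -0.76]
cam [0.481 0.086 0.296] [ 0.126  0.23  -0.965]
lock_mark 0.93 [420. 170.] [0.4202 0.1633 0.073 ]
lock_mark 0.52 [180.   2.] [0.4964 0.0082 0.073 ]
cover_top 0.58 [178.   3.] [0.4968 0.0132 0.088 ]
```

View pics/w2.png

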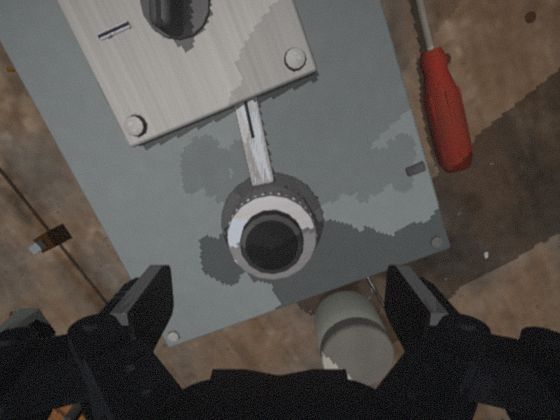

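This closer view shows the collar ring centred at about (272,237), the port at (273,243), the tongue from (262,184) up to (247,103), and the lock mark at (416,169). I'll refine the collar axis and angle from these.

Run:
```python
from h import *
print(bot.get_obs()["eef_pos"].round(4))
im=cv2.imread("pics/w2.png");_,K,W=cam("wrist")
a=onz((273,243),K,W,.112);b=onz((272,237),K,W,.102);print(a.round(4),b.round(4))
c=(a+b)/2
for uv in [(247,105),(255,145),(262,182)]:
    d=(onz(uv,K,W,.078)-c)[:2];print("tongue",(c+[*d,0]).round(4),np.degrees(np.arctan2(d[1],d[0])).round(2),np.linalg.norm(d).round(4))
d=(onz((416,169),K,W,.073)-c)[:2];print("mark",np.degrees(np.arctan2(d[1],d[0])).round(2),np.linalg.norm(d).round(4))
```

```text
[0.5192 0.1472 0.1839]
[0.5257 0.1499 0.112 ] [0.5264 0.1495 0.102 ]
tongue [0.5009 0.0758 0.107 ] -108.8 0.0781
tongue [0.5093 0.0988 0.107 ] -108.26 0.0536
tongue [0.5177 0.1212 0.107 ] -106.36 0.0297
mark 170.97 0.1
```

The arm was still settling when that picture was taken, so I'll re-measure the axis at rest. The angles agree: turn about 80.5–81°.

Run:
```python
from h import *
o=bot.get_obs();print(o["eef_pos"].round(4),R.from_quat(o["tool_rot"]).as_matrix()[:,2].round(4))
im,K,W=cam("wrist")
g=cv2.medianBlur(cv2.cvtColor(im,cv2.COLOR_BGR2GRAY),5)
for lo,hi,z in [(24,36,.112),(38,50,.102)]:
    c=cv2.HoughCircles(g[120:330,180:370],cv2.HOUGH_GRADIENT,1,30,param1=80,param2=18,minRadius=lo,maxRadius=hi)
    for k in (c[0][:2] if c is not None else []): u=(k[0]+180,k[1]+120);print(u,k[2],onz(u,K,W,z).round(4))
for r in bot.spot_point("wrist","lock_mark")[:1]: print("mark",r["uv"],onz(r["uv"],K,W,.073).round(4))
for r in bot.spot_point("wrist","collar_grip")[:1]: print("cg",r["uv"],onz(r["uv"],K,W,.097).round(4))
cv2.imwrite("pics/w3.png",im)
```

```text
[0.519  0.1472 0.1837] [ 0.0044  0.0013 -1.    ]
(np.float32(280.5), np.float32(231.5)) 28.6 [0.5182 0.1459 0.112 ]
(np.float32(281.5), np.float32(224.5)) 40.7 [0.5172 0.1455 0.102 ]
mark [425.1, 159.2] [0.4195 0.1624 0.073 ]
```

The collar axis is at (0.518, 0.146), which agrees with the unit fit and is within 1 mm of the commanded position. I'll descend and grip.

```bash
python3 -m inch '[0,-1,-20,0,0,0,100, 0,-1,-40,0,0,0,100, 0,-1,-55,0,0,0,100, 0,-1,-66,0,0,0,100, 0,-1,-73,0,0,0,100, 0,-1,-76,0,0,0,100, 0,-1,-76,0,0,0,100, 0,-1,-76,0,0,0,100]'; python3 -m inch '[0,0,0,0,0,0,80, 0,0,0,0,0,0,65, 0,0,0,0,0,0,55, 0,0,0,0,0,0,45, 0,0,0,0,0,0,40, 0,0,0,0,0,0,40, 0,0,0,0,0,0,40, 0,0,0,0,0,0,40]'
```

```text
clock: 6.0
eef_pos: [0.5181, 0.146, 0.1059]
tool_rot: [-0.497, 0.868, -0.0, 0.001]
ft_force: [0.4, -0.3, 1.5]
grip_width: 0.0854
grasp_force: 0.0
clock: 6.67
eef_pos: [0.5178, 0.1462, 0.1065]
tool_rot: [-0.497, 0.868, 0.0, 0.001]
ft_force: [-1.3, -0.1, 5.4]
grip_width: 0.0497
grasp_force: 61.6
```

```bash
python3 -m inch '[0,0,0,0,0,-0.05,40, 0,0,0,0,0,-0.14,40, 0,0,0,0,0,-0.24,40, 0,0,0,0,0,-0.34,40, 0,0,0,0,0,-0.44,40, 0,0,0,0,0,-0.54,40, 0,0,0,0,0,-0.64,40, 0,0,0,0,0,-0.7,40]';python3 -m inch '[0,0,0,0,0,-0.08,40, 0,0,0,0,0,-0.18,40, 0,0,0,0,0,-0.28,40, 0,0,0,0,0,-0.38,40, 0,0,0,0,0,-0.48,40, 0,0,0,0,0,-0.58,40, 0,0,0,0,0,-0.66,40, 0,0,0,0,0,-0.7,40]'; python3 -m inch '[0,0,0,0,0,0,40, 0,0,0,0,0,0,40]'; python3 look.py pics/w4.png
```

```text
clock: 7.33
eef_pos: [0.5174, 0.1467, 0.1065]
tool_rot: [-0.168, 0.986, 0.001, 0.0]
ft_force: [-3.1, 2.1, 6.6]
grip_width: 0.05
grasp_force: 61.9
clock: 8.0
eef_pos: [0.5173, 0.1475, 0.1065]
tool_rot: [0.18, 0.984, 0.002, -0.0]
ft_force: [-2.9, 3.9, 5.9]
grip_width: 0.0498
grasp_force: 61.9
clock: 8.17
eef_pos: [0.5173, 0.1475, 0.1065]
tool_rot: [0.178, 0.984, 0.002, -0.0]
ft_force: [-3.3, 3.8, 6.4]
grip_width: 0.0497
grasp_force: 61.9
8.1667 [0.5173 0.1475 0.1065] ytool deg 69.4 tilt [ 2.0e-04  3.3e-03 -1.0e+00] j [ 0.28  0.42 -0.14  1.01  0.    0.63]
cam [0.454 0.17  0.227] [ 0.253 -0.091 -0.963]
tongue_tip 0.63 [231.  53.] [0.428  0.1605 0.078 ]
lock_mark 0.75 [229.  37.] [0.4213 0.1615 0.073 ]
```

View pics/w4.png

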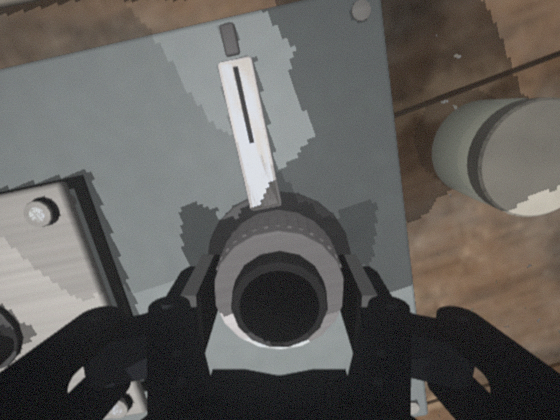

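The tongue now points at the mark, with its tip edge from (218,62) to (254,56) and the mark centre at (230,39). I'll compute what is left.

Run:
```python
from h import *
_,K,W=cam("wrist")
f=lambda uv,z:onz(uv,K,W,z)[:2]
an=lambda d:np.degrees(np.arctan2(d[1],d[0])).round(2)
t=f((236,59),.078);b=f((264,207),.078);m=f((229.5,39),.073)
for ax in [(.5175,.1465),(.5182,.1458)]: print(an(t-ax),an(m-ax),np.linalg.norm(t-ax).round(4),np.linalg.norm(m-ax).round(4))
print(t,b,m,"tongue line",an(t-b))
e=f((395,115),.07)-f((385,20),.07);print("deck side edge",an(e))
e=f((0,72),.07)-f((200,28),.07);print("front edge",an(e))
```

```text
170.25 171.03 0.0883 0.0967
169.88 170.69 0.0891 0.0975
[0.43047899 0.16145502] [0.48985981 0.15010533] [0.42199559 0.16157096] tongue line 169.18
deck side edge -9.42
front edge -99.31
```

It overshot by only about 0.9°. I'll correct that, release, lift, and move over the fastener while turning to meet the wing.

```bash
python3 -m inch '[0,0,0,0,0,0.008,40, 0,0,0,0,0,0.016,40, 0,0,0,0,0,0.016,40, 0,0,0,0,0,0.016,60, 0,0,0,0,0,0.016,80, 0,0,0,0,0,0.016,100, 0,0,0,0,0,0.016,100, 0,0,0,0,0,0.016,100]'; python3 -m inch '[0,0,15,0,0,0,100, 0,0,40,0,0,0,100, 0,0,70,0,0,0,100, -2,-15,90,0,0,0.11,100, -5,-35,95,0,0,0.22,100, -8,-55,95,0,0,0.33,100, -11,-75,95,0,0,0.44,100, -14,-95,95,0,0,0.55,100]'; python3 -m inch '[-3,-20,0,0,0,0.11,100, -6,-39,0,0,0,0.22,100, -6,-39,0,0,0,0.33,100, -6,-39,0,0,0,0.44,100, -6,-39,0,0,0,0.55,100, -6,-39,0,0,0,0.66,100, -6,-39,0,0,0,0.75,100, -6,-39,0,0,0,0.75,100]'; python3 -m inch '[0,0,0,0,0,0,100, 0,0,0,0,0,0,100]'; python3 look.py pics/w5.png
```

```text
clock: 9.18
eef_pos: [0.5177, 0.1455, 0.1052]
tool_rot: [0.171, 0.985, -0.0, 0.0]
ft_force: [-0.5, 0.5, -0.2]
grip_width: 0.085
grasp_force: 0.0
clock: 9.85
eef_pos: [0.5036, 0.0498, 0.2005]
tool_rot: [-0.106, 0.994, -0.0, 0.0]
ft_force: [-0.1, -0.2, -0.3]
grip_width: 0.0854
grasp_force: 0.0
clock: 10.52
eef_pos: [0.4975, 0.0115, 0.2002]
tool_rot: [-0.46, 0.888, -0.0, -0.0]
ft_force: [-0.4, 0.0, -0.4]
grip_width: 0.0855
grasp_force: 0.0
clock: 10.68
eef_pos: [0.4976, 0.0118, 0.2002]
tool_rot: [-0.459, 0.888, -0.0, -0.0]
ft_force: [-1.1, 0.1, 0.3]
grip_width: 0.0856
grasp_force: 0.0
10.6833 [0.4976 0.0118 0.2002] ytool deg 144.7 tilt [-2.e-04 -1.e-04 -1.e+00] j [ 0.02  0.27 -0.1   1.2  -0.   -0.93]
cam [ 0.458 -0.045  0.321] [ 0.156  0.22  -0.963]
tongue_tip 0.65 [461. 312.] [0.431  0.1592 0.078 ]
lock_mark 0.75 [472. 306.] [0.421  0.1636 0.073 ]
fastener_grip 0.8 [280. 226.] [0.4983 0.0129 0.11  ]
cover_top 0.71 [282. 212.] [0.4951 0.0112 0.088 ]
cover_top 0.47 [458. 310.] [0.4329 0.1473 0.088 ]
```

View pics/w5.png

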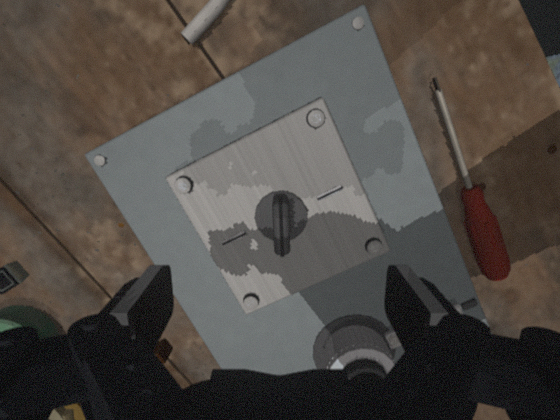

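The wing runs (280,196) to (282,254), square across the jaws' closing line. The marks are at (234,239) and (330,192), and the tongue is still at the mark at (465,308). I'll compute the exact angles.

Run:
```python
from h import *
_,K,W=cam("wrist")
f=lambda uv,z:onz(uv,K,W,z)[:2]
an=lambda d:np.degrees(np.arctan2(d[1],d[0])).round(2)
a=f((280,197),.119);b=f((282,254),.119);print("wing mid",(a+b)/2,np.linalg.norm(a-b),an(b-a))
p=f((234,239),.09);q=f((330,192),.09);print("marks mid",(p+q)/2,np.linalg.norm(p-q),an(p-q))
c=[f(u,.088) for u in [(166,181),(324,97),(388,250),(248,313)]];print("cover",np.mean(c,0),an(c[0]-c[1]),an(c[3]-c[2]),an(c[3]-c[0]),an(c[2]-c[1]))
```

```text
wing mid [0.49617599 0.01090819] 0.03575617592196616 56.78
marks mid [0.497367   0.01302912] 0.07277854948884638 -8.13
cover [0.4972774  0.01327256] -7.92 -8.52 82.51 80.06
```

```bash
python3 -m inch '[0,1,-20,0,0,0.02,80, 0,1,-45,0,0,0.02,60, 0,1,-62,0,0,0.02,50, 0,1,-74,0,0,0.02,50, 0,1,-80,0,0,0.02,50, 0,1,-83,0,0,0.02,50, 0,1,-83,0,0,0.02,50, 0,1,-83,0,0,0.02,50]'; python3 -m inch '[0,0,0,0,0,0,40, 0,0,0,0,0,0,30, 0,0,0,0,0,0,20, 0,0,0,0,0,0,10, 0,0,0,0,0,0,0, 0,0,0,0,0,0,0, 0,0,0,0,0,0,0, 0,0,0,0,0,0,0]'
```

```text
clock: 11.7
eef_pos: [0.4982, 0.013, 0.118]
tool_rot: [-0.469, 0.883, -0.0, 0.001]
ft_force: [0.2, -0.7, -0.2]
grip_width: 0.0424
grasp_force: 0.0
clock: 12.37
eef_pos: [0.4972, 0.0135, 0.1175]
tool_rot: [-0.469, 0.883, 0.001, 0.0]
ft_force: [-3.7, 3.9, 3.9]
grip_width: 0.0093
grasp_force: 60.4
```

Gripped, with a width of 9.3 mm. I'll turn −1.13 rad.

```bash
python3 -m inch '[0,0,0,0,0,-0.04,0, 0,0,0,0,0,-0.12,0, 0,0,0,0,0,-0.21,0, 0,0,0,0,0,-0.3,0, 0,0,0,0,0,-0.39,0, 0,0,0,0,0,-0.48,0, 0,0,0,0,0,-0.55,0, 0,0,0,0,0,-0.6,0]'; python3 -m inch '[0,0,0,0,0,-0.08,0, 0,0,0,0,0,-0.16,0, 0,0,0,0,0,-0.24,0, 0,0,0,0,0,-0.32,0, 0,0,0,0,0,-0.4,0, 0,0,0,0,0,-0.47,0, 0,0,0,0,0,-0.53,0, 0,0,0,0,0,-0.53,0]'; python3 -m inch '[0,0,0,0,0,0,0, 0,0,0,0,0,0,0]'; python3 look.py pics/w6.png
```

```text
clock: 13.03
eef_pos: [0.4971, 0.0136, 0.1174]
tool_rot: [-0.186, 0.983, 0.001, -0.0]
ft_force: [-3.4, 3.9, 4.9]
grip_width: 0.0087
grasp_force: 60.5
clock: 13.7
eef_pos: [0.497, 0.0137, 0.1171]
tool_rot: [0.078, 0.997, 0.001, -0.001]
ft_force: [-2.0, 3.0, 3.6]
grip_width: 0.0086
grasp_force: 60.2
clock: 13.87
eef_pos: [0.4971, 0.0137, 0.1171]
tool_rot: [0.077, 0.997, 0.001, -0.001]
ft_force: [-2.7, 5.1, 2.9]
grip_width: 0.0092
grasp_force: 60.2
13.8667 [0.4971 0.0137 0.1171] ytool deg 81.2 tilt [-0.0011  0.0018 -1.    ] j [ 0.03  0.34 -0.23  1.    0.    0.18]
cam [0.43  0.023 0.238] [ 0.266 -0.039 -0.963]
fastener_grip 0.92 [277. 286.] [0.4966 0.0119 0.11  ]
cover_top 0.69 [282. 264.] [0.4971 0.0141 0.088 ]
```

View pics/w6.png

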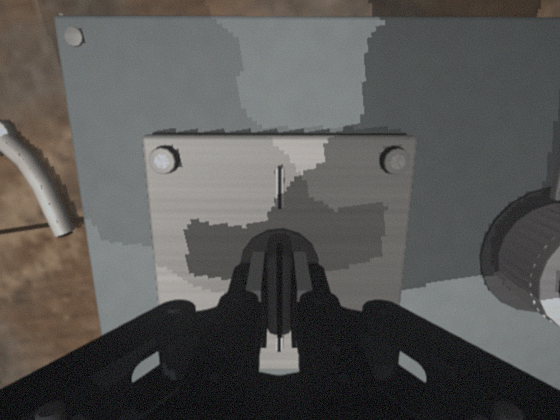

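The wing's slot is in line with the marks: the mark is at (280,187), the wing at (279,290), and the other mark at (279,345). I'll press down gradually while watching the force.

```bash
python3 -m inch '[0,0,-1,0,0,0,0, 0,0,-2,0,0,0,0, 0,0,-3,0,0,0,0, 0,0,-4,0,0,0,0, 0,0,-5,0,0,0,0, 0,0,-6,0,0,0,0, 0,0,-6,0,0,0,0, 0,0,-6,0,0,0,0]'; python3 -m inch '[0,0,-1,0,0,0,0, 0,0,-2,0,0,0,0, 0,0,-3,0,0,0,0, 0,0,-4,0,0,0,0, 0,0,-4,0,0,0,0, 0,0,-4,0,0,0,0]'
```

```text
clock: 14.83
eef_pos: [0.4971, 0.0137, 0.1116]
tool_rot: [0.077, 0.997, 0.001, -0.0]
ft_force: [-3.8, 4.0, 6.8]
grip_width: 0.0089
grasp_force: 60.6
clock: 15.33
eef_pos: [0.4971, 0.0137, 0.1081]
tool_rot: [0.077, 0.997, 0.001, -0.0]
ft_force: [-6.1, 4.4, 9.1]
grip_width: 0.0088
grasp_force: 61.3
```

```bash
python3 -m inch '[0,0,-1,0,0,0,0, 0,0,-1,0,0,0,0, 0,0,-2,0,0,0,0, 0,0,-2,0,0,0,0]'; python3 -m inch '[0,0,-1,0,0,0,0, 0,0,-2,0,0,0,0, 0,0,-2,0,0,0,0]'
```

```text
clock: 15.67
eef_pos: [0.4971, 0.0137, 0.1079]
tool_rot: [0.077, 0.997, 0.001, 0.0]
ft_force: [-10.0, 4.9, 21.4]
grip_width: 0.0088
grasp_force: 63.1
clock: 15.92
eef_pos: [0.4972, 0.0137, 0.1077]
tool_rot: [0.077, 0.997, 0.001, 0.001]
ft_force: [-14.3, 4.0, 33.5]
grip_width: 0.0084
grasp_force: 64.9
```

The cover hit a firm stop after about 9.5–10 mm, and before the stop the force was about 9 N, which is the spring's own. A blocked tongue would have stopped it at 4 mm. I'll ease to about 27 N and verify visually.

```bash
python3 -m inch '[0,0,1,0,0,0,0, 0,0,1,0,0,0,0, 0,0,1,0,0,0,0]'
python3 - <<'E'
from h import *
a=cv2.imread("pics/w6.png")
im,K,W=cam("wrist"); cv2.imwrite("pics/w7.png",im)
U=R.from_euler("z",-9,degrees=True).as_matrix()
for z in (.078,.088): print(z,[proj(np.array([.4973,.0128,z])+U@[.058,s*.058,0],K,W).round(1) for s in(1,-1)],"deck corner",proj(np.array([.505,.062,.07])+U@[.107,-.147,0],K,W).round(1))
for c in["top","scene"]:
    im2,K,W=cam(c)
    for t,z in [("tongue_tip",.078),("lock_mark",.073)]:
        for r in bot.spot_point(c,t)[:1]:print(c,t,round(r["confidence"],2),onz(r["uv"],K,W,z).round(4))
    if c=="scene":s=cv2.resize(im2[170:290,200:360],None,fx=3,fy=3,interpolation=2)
v=np.vstack([np.hstack([im[:240],np.zeros((240,240,3),np.uint8)]),np.zeros((360,800,3),np.uint8)]);v[240:600,:480]=s
cv2.imwrite("pics/v.png",v)
E
```

```text
clock: 16.17
eef_pos: [0.4972, 0.0137, 0.1078]
tool_rot: [0.077, 0.997, 0.001, 0.001]
ft_force: [-11.4, 4.3, 27.0]
grip_width: 0.0088
grasp_force: 63.7
0.078 [array([394. , 370.2]), array([162.5, 369.9])] deck corner [104.1 433.3]
0.088 [array([400.6, 385. ]), array([155.9, 384.8])] deck corner [104.1 433.3]
top tongue_tip 0.55 [0.4282 0.1601 0.078 ]
top lock_mark 0.71 [0.4192 0.1642 0.073 ]
scene tongue_tip 0.88 [0.431  0.1589 0.078 ]
scene lock_mark 0.89 [0.4271 0.1645 0.073 ]
```

View pics/v.png

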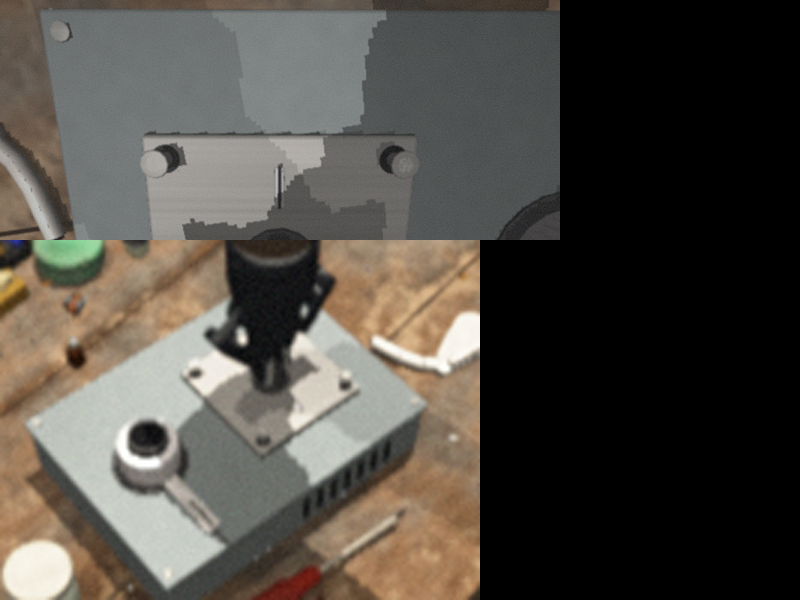

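The captive screws now stand about 10 mm proud of the plate, and the cover edge has not moved in the hand view, so the grip did not slip. The wing slot is in line with the mark at (280,187), and the tongue is at the locked mark. I'm handing in.

```bash
python3 -c "
from workcell import bot
print(bot.job_done())"
```

```text
the job is handed in; nothing more can be done
None
```

I turned the collar to the locked mark, lined the fastener up with the cover marks, and handed the job in with the robot holding the cover against its stop at about 27 N, at roughly 16 s on the clock; no verdict came back.

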